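# Gauge the gap at the lathe stop

### The job

Slide the loose green block along the bench, without lifting it, until its steel foot butts squarely against the fixed steel stop with the two in line. Then take the red-handled gauge out of the wooden stand and lower it, still in the gripper, into the gap between block and stop, about midway along, until its tip rests on the block's foot and the white line on the blade is level with the tops; let go and leave it standing there with the block still home. Leave the other two gauges in the stand and the other things on the bench where they are.

Things in the scene. Friction and masses are not known exactly. Their poses are not given: they have to be found in the camera images.
- stop: Fixed bare-steel block, 60 (x) x 40 (y) x 50 mm high, origin at the centre of its underside. Its stop face is its +y face (towards the green block), 20 mm from the origin. A dark flange 130 (x) x 36 x 10 mm, with a 16 mm high bolt head at each end, sticks out at its x ends and stays 4 mm behind the stop face.
- gap (a point): Centre of the mouth of the gap that exists once the block is home: fixed on the stop, 5 mm before its face, at the height of the tops (50 mm). Axes are the stop's: x along the gap, y across, z up. With the block home the gap is 10 mm across, 60 mm long with open ends, 28 mm deep (floor: the block's foot).
- block: Loose, about 0.6 kg: steel foot 60 (x) x 58 (y) x 22 mm, green upper part 60 x 48 x 28 mm, 50 mm high in all. From the origin (underside) the flush rear face is at y +25 mm, the foot's front at -33, the green front at -23 mm. Home: origin at x 0, y +53 mm in the stop's frame, axes parallel. Starts 70-130 mm short, a little out of line and askew. Slides with 3 to 9 N.
- stand: Fixed light-wood stand, 170 (x) x 50 (y) x 35 mm high, origin at the centre of its underside, with three slots in a row along x, 50 mm apart, each 31 x 8 mm and 25 mm deep, holding the three gauges upright. Which gauge is in which slot varies.
- gauge_red: The gauge to use, 0.07 kg, upright in the stand, tip 10 mm above the bench. Origin: centre of the tip; z up; x along the width, y through the thickness. Steel blade 30 x 7 mm, the last 8 mm stepped down to 4 mm thick; white line 28 mm above the tip; red handle 34 x 14 mm from 38 to 83 mm above the tip: grip it across the 14 mm. Same after a half turn about z.
- gauge_yellow: Other gauge, yellow handle, blade 6 mm thick, otherwise like the red one. Stays in the stand.
- gauge_blue: Other gauge, blue handle, blade 6 mm thick, otherwise like the red one. Stays in the stand.
- oil_can: Bystander: red can, 52 mm across, 120 mm high, origin at the centre of its underside.
- wax_jar: Bystander: amber jar, 64 mm across, 70 mm high, origin at the centre of its underside.
- brush: Bystander: brush lying flat.
- wrench: Bystander: wrench lying flat.
- bobbin: Bystander: turned wooden bobbin, 48 mm across, 75 mm high, origin at the centre of its underside.
- offcut: Bystander: dark wood offcut 100 x 35 x 22 mm lying flat.
Mind the look-alikes: they are no part of the job. Leave any pink look-alike of the block alone.

How it is judged:
On the way, in this order (a step that is already met when the one before it is completed fails the run):
1. the block is home against the stop, in line with it (y of block in the frame of stop below 0.056 m and x of block in the frame of stop between -0.012 and 0.012 m and angle between the x axis of block and the x axis of stop, either way round below 0.07 rad), for 0.2 s.
2. the red gauge is lowered into the gap nearly to its line while still held (x of gauge_red in the frame of gap between -0.016 and 0.016 m and y of gauge_red in the frame of gap between -0.005 and 0.005 m and z of gauge_red in the frame of gap below -0.02 m and angle between the x axis of gauge_red and the x axis of gap, either way round below 0.2 rad and angle between gauge_red's own z axis and vertical below 0.17 rad and contact force between the fingers and gauge_red above 0.5 N), for 0.1 s.
At the end, for the whole second after the job is handed in: Block foot within 3 mm of the stop face, in line within 12 mm, square within 0.07 rad; red gauge released, at rest in the gap, within 16 mm of its middle, at least 24.5 mm deep (line level within 3.5 mm), along the gap within 0.2 rad, leaning under 0.17 rad (all of step 1 and x of gauge_red in the frame of gap between -0.016 and 0.016 m and y of gauge_red in the frame of gap between -0.005 and 0.005 m and z of gauge_red in the frame of gap below -0.0245 m and angle between the x axis of gauge_red and the x axis of gap, either way round below 0.2 rad and angle between gauge_red's own z axis and vertical below 0.17 rad and linear speed of each of gauge_red, block below 0.02 m/s and contact force between the fingers and gauge_red below 0.1 N); the robot touches nothing.
It fails at once if the block is lifted off the bench (10 mm) or tipped (height (world z) of block above 0.01 m or angle between block's own z axis and vertical above 0.3 rad).
It fails at once if another gauge is taken out of the stand or displaced by 20 mm (distance of any of gauge_yellow, gauge_blue from where it was at the start of the episode above 0.02 m).
It fails at once if a bystander is moved by more than 40 mm (distance of any of oil_can, wax_jar, brush, wrench, bobbin, offcut from where it was at the start of the episode above 0.04 m).
It also fails if it takes over 58 s, if anything falls off the work surface, if the arm or the gripper's body presses on something with over 40 N, if the wrist force passes 120 N, or if a joint passes its speed limit or range.

### The arm

A 6-joint arm with a two-finger parallel gripper is mounted at the origin on the work surface. World frame = base frame: x ahead of the robot, y to its left, z up, the work surface at z = 0. Lengths are in m, angles in rad, forces in N, time in s.
With the tool pointing down it reaches from about 0.35 to 0.775 m from the base axis. Payload 5.5 kg.
Tool frame: the origin (TCP) lies between the finger pads; the fingertips stand 19 mm ahead of it and the grasp point (between the pads) is the TCP; z points along the fingers, y is the line along which they close (so a half turn about z gives the same grasp; the last joint's range is limited). The gripper opens to 85 mm and grips with 20 to 120 N. Pads are 22 mm wide; open, the fingers measure 114 mm over their backs; the gripper's body (76 mm by 85 mm) begins 54 mm behind the grasp point. The pads swing forward as they close: fully open they stand 13 mm farther back than shut.
Start: joints at [-1.312, 0.313, 0.046, 1.304, 0, 1.431], TCP at [0.223, -0.53, 0.25] pointing down, gripper open.
Joint ranges: [-2.76, 2.76], [-0.86, 1.69], [-1.03, 1.26], [-2.2, 2.34], [-1.47, 1.5], [-3.14, 3.14]. Speed limits (rad/s): [2.57, 2.57, 3.14, 3.14, 3.14, 3.14].

### API

Orientations are given as a unit quaternion [w, x, y, z].
In Python, from workcell import env gives the robot as it stands.
- The arm moves only by the shell command python3 -m pendant 'ROWS' [FORCE]. ROWS is JSON, a list of rows, each an object with "travel": the shift along the tool's x, y, z scaled (see below), a list of three; "rot": the turn, a rotation vector about the tool's x, y, z scaled (see below), a list of three; "fingers": the opening, from -1 (shut) to 1 (fully open). In form: [{"travel": [dx, dy, dz], "rot": [wx, wy, wz], "fingers": fingers}, ...]. A call has 1 to 10 rows; each row is the pose to reach, as a shift and turn from the pose commanded when the call began, along the tool's axes at that moment; what a row does not reach only later rows make up. The controller multiplies each number of a shift by 0.12 m and each number of a turn by 60 degrees. A row lasts 1/10 s, in which the tool goes at most 50 mm and 8.59 degrees, less where a joint would pass 70% of its speed; a pose out of reach is approached as far as the arm can. A call with a number of a shift or a turn outside -1 to 1 is refused whole. A call with a gripper value outside its range is refused whole. The fingers move at their own pace and stop on an object; FORCE is the grip in N (left out, the last holds). Time passes only in rows, so rows that repeat a pose let the fingers close. It gives the time, the measured TCP pose, the force, the opening and the grip force at its end, in the units of the state.
- env.get_state(): the state, without advancing time (a new reading comes with each control period).
- env.read_camera(name): name is "side" or "top" or "wrist"; returns (picture, depth): 480x640x3 uint8, blue, green, red; 480x640 float32, m along the optical axis (not along the pixel's ray), 0 where there is no reading.
- env.camera_model(name): a dict with "fovy" (degrees; the focal length in pixels is half the picture's height over the tangent of half this angle, whatever the lens; pixels are square), "cx", "cy" (the principal point, pixels), "rvec" (rotation vector, rad) and "tvec" (3), from world to camera coordinates, as OpenCV has them; the wrist camera has in their place "T_tool_cam" (4x4, takes a point from camera to tool coordinates, whose origin is the TCP and whose axes are the flange's). Camera axes: x right, y down, z forward; pixel columns grow to the right and rows downward; lengths in m; the calibration is good to about 2 mm. The wrist camera is an equidistant fisheye: a pixel r from the principal point sees the ray r / f radians off the axis. A picture is of the moment at which its call begins: read the wrist's pose just before it. camera_model takes no time and is no camera call.
- env.hand_in(): hands the job in; it is judged then, once.
Trained networks look in the newest picture that a camera, given by its name, has taken for a name from the list of things; names that differ only in an ending like _2 or _b are one class to them, and where a whole thing is asked for, a point or a joint stands for the part that bears it (a point fixed in the world has none). Each returns a list of dicts, best first, with "conf" (0 to 1); they miss things now and then, are a little off and sometimes report something else, mostly with a low value. They report only what shows in the picture. A call takes as long as a camera call. They do not tell look-alikes from the thing itself.
- env.outline_of(camera, target): "mask" (480x640 bool, what is visible of it) and "xy" ([column, row] in pixels, amid what is visible of it).
The state is a dict: "clock": time; "joint_pos": joint angles; "qvel": joint speeds; "tau": joint torques, N m; "tcp_pos": TCP position; "orientation": TCP orientation; "wrist_force": force on the tool from outside, world axes, zero at the start; "ft_torque": the same for the moment, N m; "finger_gap": finger opening in m; "grip_force": force on a finger pad.
Only numpy, scipy, OpenCV 4.12 (cv2) and the standard library are available. Lean on these libraries where they do the work, as an engineer would, in place of code of your own. Each camera call takes 0.05 s, during which the arm holds its last target. There are 200 camera calls.

## Working session

There is one attempt and no reset: what is moved stays moved. The work goes in short steps, Python scripts to look and compute and a shell command to move; the robot and the scene stay as the last step left them, time stands still between calls to the robot, and variables do not carry over. Pictures are saved under pics/ and viewed, at most 10 in all, crops included, and the job is handed in when it is done.

```bash
ls; mkdir -p pics; python3 - <<'E'
from workcell import env
import cv2,numpy as np
for c in("top","side"):
    im,d=env.read_camera(c); cv2.imwrite(f"pics/{c}0.png",im); np.save(f"{c}0.npy",d)
    print(c,env.camera_model(c))
print(env.camera_model("wrist"))
s=env.get_state();print({k:np.round(v,3) for k,v in s.items()})
E
```

```text
pics
top {'fovy': 46.3400200341575, 'cx': 315.79443694661387, 'cy': 244.22892966815144, 'rvec': array([ 2.03864326, -2.17669293,  0.22899457]), 'tvec': array([0.09161368, 0.60162938, 1.53596123])}
side {'fovy': 56.73652678252175, 'cx': 319.648297661487, 'cy': 232.5729691041872, 'rvec': array([ 0.46545285, -2.6719628 ,  1.25736457]), 'tvec': array([0.57453463, 0.12886484, 1.05495286])}
{'fovy': 65.70646984690485, 'cx': 313.77229161054265, 'cy': 233.6028645715885, 'T_tool_cam': array([[ 1.28445756e-03, -9.55420336e-01, -2.95246223e-01,
         7.56130499e-02],
       [ 9.99998379e-01,  8.54605271e-04,  1.58494228e-03,
        -6.71216206e-04],
       [-1.26196711e-03, -2.95247780e-01,  9.55419885e-01,
        -1.24170534e-01],
       [ 0.00000000e+00,  0.00000000e+00,  0.00000000e+00,
         1.00000000e+00]])}
{'clock': np.float64(0.1), 'joint_pos': array([-1.312,  0.314,  0.045,  1.304, -0.   ,  1.431]), 'qvel': array([-0.002, -0.002,  0.003,  0.002, -0.   ,  0.   ]), 'tau': array([ 3.0000e-03, -4.8172e+01,  2.9924e+01,  1.3000e-02, -0.0000e+00,
       -0.0000e+00]), 'tcp_pos': array([ 0.223, -0.529,  0.249]), 'orientation': array([-0.001,  0.98 ,  0.198, -0.   ]), 'wrist_force': array([ 0.096, -0.786,  0.087]), 'ft_torque': array([-0.006, -0.031,  0.03 ]), 'grip_force': np.float64(0.0), 'finger_gap': np.float64(0.085)}
```

View pics/top0.png

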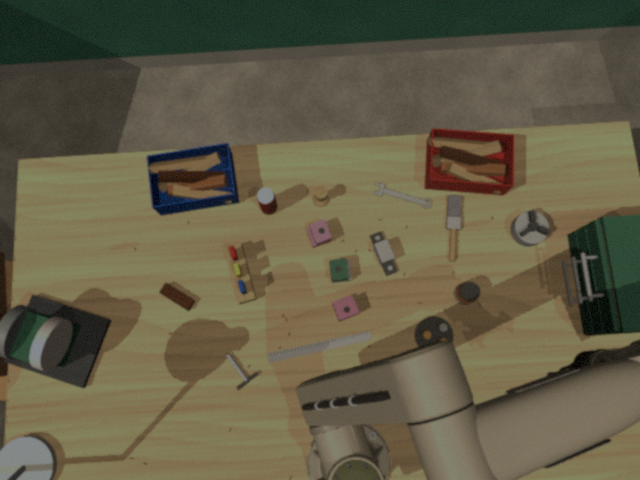

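View pics/side0.png

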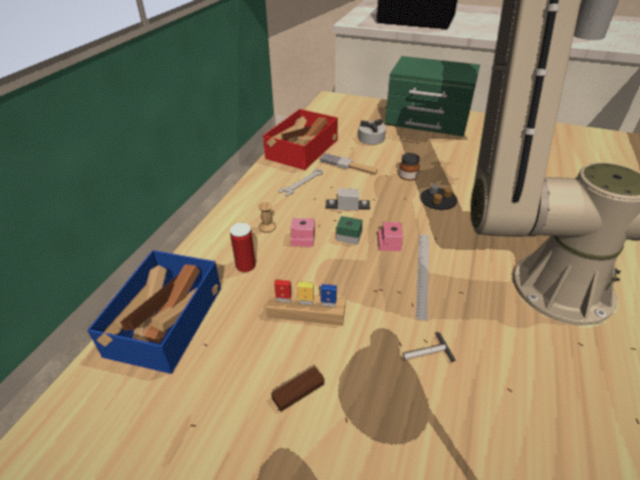

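The top view shows the stop at about (385,253), the green block at (340,270), the stand at (240,272), and the red gauge at (233,253), at the stand's top end. The pink look-alikes are at (318,233) and (346,307). The side view agrees. Next I'll measure coarse poses.

```bash
cat > h.py <<'E'
from workcell import env
import cv2,numpy as np
from scipy.spatial.transform import Rotation as R
def q2R(q): return R.from_quat([q[1],q[2],q[3],q[0]]).as_matrix()
def cloud(c):
    s=env.get_state(); im,d=env.read_camera(c); m=env.camera_model(c)
    f=240/np.tan(np.radians(m["fovy"]/2)); v,u=np.mgrid[:480,:640]
    x=(u-m["cx"])/f; y=(v-m["cy"])/f
    if c=="wrist":
        r=np.hypot(x,y)+1e-9; k=np.tan(np.minimum(r,1.4))/r; x,y=x*k,y*k
    P=np.stack([x*d,y*d,d],-1)
    if c=="wrist":
        T=m["T_tool_cam"]; W=(P@T[:3,:3].T+T[:3,3])@q2R(s["orientation"]).T+s["tcp_pos"]
    else:
        W=(P-m["tvec"])@cv2.Rodrigues(m["rvec"])[0]
    W[d<=0]=np.nan
    return im,W
def rect(xy):
    (c,s,a)=cv2.minAreaRect(np.float32(xy)*1000); return np.round(c,1),np.round(s,1),round(a,1)
E
python3 - <<'E'
from h import *
for c in("top","side"):
    im,W=cloud(c)
    for n in("block","stop","stand","gauge_red","gauge_yellow","gauge_blue"):
        for o in env.outline_of(c,n)[:2]:
            if o["conf"]<.3: continue
            p=W[o["mask"]]; p=p[np.isfinite(p[:,0])]; zt=np.percentile(p[:,2],95); t=p[abs(p[:,2]-zt)<.008]
            print(c,n,round(o["conf"],2),np.round(o["xy"]),len(p),"ztop",round(zt,3),"med",np.round(np.median(t,0),3),rect(t[:,:2]))
E
```

```text
top block 0.93 [336. 271.] 476 ztop 0.056 med [ 0.533 -0.007  0.051] (array([532.7,  -7.5]), array([60.2, 47.7]), 3.4)
top block 0.92 [344. 308.] 436 ztop 0.056 med [ 0.419 -0.02   0.051] (array([419.2, -19.3]), array([48.1, 58.4]), 16.5)
top stop 0.59 [381. 256.] 669 ztop 0.055 med [ 0.576 -0.142  0.051] (array([ 577.7, -142.2]), array([60.3, 40.9]), 16.9)
top stand 0.66 [242. 275.] 967 ztop 0.073 med [0.498 0.262 0.074] (array([544.6, 270.6]), array([130.1,  12.2]), 6.6)
top gauge_red 0.48 [233. 251.] 80 ztop 0.098 med [0.594 0.288 0.094] (array([593.4, 288. ]), array([30.9, 12.8]), 12.0)
top gauge_yellow 0.65 [182. 299.] 456 ztop 0.028 med [0.488 0.461 0.024] (array([488.7, 463.1]), array([99.6, 34.5]), 54.9)
top gauge_yellow 0.52 [239. 273.] 100 ztop 0.098 med [0.545 0.278 0.094] (array([544.8, 277.5]), array([34.2, 13.8]), 12.0)
top gauge_blue 0.5 [456. 220.] 601 ztop 0.024 med [ 0.658 -0.356  0.019] (array([ 640.5, -353.9]), array([ 39.7, 197.4]), 79.5)
top gauge_blue 0.48 [242. 287.] 78 ztop 0.099 med [0.493 0.266 0.094] (array([493.9, 266.7]), array([29.3, 14.1]), 12.1)
side 
[... 153 characters left out ...]
.049 med [ 0.576 -0.139  0.048] (array([ 575.5, -142.6]), array([57.6, 47.6]), 18.0)
side stand 0.87 [306. 311.] 1635 ztop 0.035 med [0.536 0.287 0.033] (array([543. , 278.6]), array([169.2,  52. ]), 12.4)
side gauge_red 0.78 [282. 289.] 344 ztop 0.092 med [0.591 0.29  0.091] (array([592.9, 287.8]), array([35.8, 16.3]), 9.9)
side gauge_yellow 0.63 [307. 292.] 334 ztop 0.092 med [0.543 0.28  0.091] (array([543.1, 277.9]), array([33.1, 13.7]), 10.5)
side gauge_blue 0.68 [296. 386.] 1235 ztop 0.023 med [0.487 0.467 0.021] (array([487.7, 463.2]), array([100.7,  36.8]), 55.2)
side gauge_blue 0.67 [328. 295.] 366 ztop 0.093 med [0.495 0.269 0.091] (array([494.8, 267. ]), array([33.7, 16.5]), 13.3)
```

```bash
A='[{"travel":[0.806,-0.511,-0.083],"rot":[0,0,0],"fingers":0.7},{"travel":[0.806,-0.511,-0.083],"rot":[0,0,0],"fingers":0.7},{"travel":[0.806,-0.511,-0.083],"rot":[0,0,0],"fingers":0.7}]'; echo skip >/dev/null
python3 -m pendant '[{"travel":[0.806,-0.511,-0.083],"rot":[0,0,0],"fingers":0.7},{"travel":[0.806,-0.511,-0.083],"rot":[0,0,0],"fingers":0.7},{"travel":[0.806,-0.511,-0.083],"rot":[0,0,0],"fingers":0.7}]'
python3 -m pendant '[{"travel":[0.806,-0.511,-0.083],"rot":[0,0,0],"fingers":0.7},{"travel":[0.806,-0.511,-0.083],"rot":[0,0,0],"fingers":0.7},{"travel":[0.806,-0.511,-0.083],"rot":[0,0,0],"fingers":0.7}]'
python3 -m pendant '[{"travel":[0.806,-0.511,-0.083],"rot":[0,0,0],"fingers":0.7},{"travel":[0.806,-0.511,-0.083],"rot":[0,0,0],"fingers":0.7},{"travel":[0.806,-0.511,-0.083],"rot":[0,0,0],"fingers":0.7}]'
python3 -m pendant '[{"travel":[0.806,-0.511,-0.083],"rot":[0,0,0],"fingers":0.7},{"travel":[0.806,-0.511,-0.083],"rot":[0,0,0],"fingers":0.7},{"travel":[0.806,-0.511,-0.083],"rot":[0,0,0],"fingers":0.7}]'
python3 -m pendant '[{"travel":[0.806,-0.511,-0.083],"rot":[0,0,0],"fingers":0.7},{"travel":[0.806,-0.511,-0.083],"rot":[0,0,0],"fingers":0.7},{"travel":[0.806,-0.511,-0.083],"rot":[0,0,0],"fingers":0.7}]'
python3 -m pendant '[{"travel":[0,0,0],"rot":[0,0,-0.65],"fingers":0.7},{"travel":[0,0,0],"rot":[0,0,-0.65],"fingers":0.7},{"travel":[0,0,0],"rot":[0,0,-0.65],"fingers":0.7},{"travel":[0,0,0],"rot":[0,0,-0.65],"fingers":0.7},{"travel":[0,0,0],"rot":[0,0,-0.65],"fingers":0.7}]'
python3 -m pendant '[{"travel":[0,0,0],"rot":[0,0,-0.65],"fingers":0.7},{"travel":[0,0,0],"rot":[0,0,-0.65],"fingers":0.7},{"travel":[0,0,0],"rot":[0,0,-0.65],"fingers":0.7},{"travel":[0,0,0],"rot":[0,0,-0.65],"fingers":0.7},{"travel":[0,0,0],"rot":[0,0,-0.65],"fingers":0.7},{"travel":[0,0,0],"rot":[0,0,-0.65],"fingers":0.7}]'
python3 - <<'E'
from h import *
s=env.get_state();print(s["joint_pos"],np.linalg.norm(s["qvel"]))
im,W=cloud("wrist"); cv2.imwrite("pics/w1.png",im); 
np.save("w1.npy",W)
for n in("block","stop"):
    for o in env.outline_of("wrist",n)[:3]:
        p=W[o["mask"]]; p=p[np.isfinite(p[:,0])]; zt=np.percentile(p[:,2],95); t=p[abs(p[:,2]-zt)<.006]
        print(n,round(o["conf"],2),np.round(o["xy"]),len(p),"ztop",round(zt,3),"med",np.round(np.median(t,0),4),rect(t[:,:2]))
E
```

```text
clock: 1.1
tcp_pos: [0.2901, -0.4326, 0.2609]
orientation: [-0.0, 0.98, 0.199, 0.0]
wrist_force: [-0.8, -0.5, 0.3]
finger_gap: 0.0725
grip_force: 0.0
clock: 1.4
tcp_pos: [0.3555, -0.3389, 0.271]
orientation: [0.0, 0.98, 0.2, 0.0]
wrist_force: [0.3, -0.7, -0.4]
finger_gap: 0.0725
grip_force: 0.0
clock: 1.7
tcp_pos: [0.4209, -0.2453, 0.2808]
orientation: [0.0, 0.98, 0.2, 0.001]
wrist_force: [0.2, -1.0, -0.3]
finger_gap: 0.0729
grip_force: 0.0
clock: 2.0
tcp_pos: [0.4866, -0.1513, 0.2906]
orientation: [0.0, 0.98, 0.2, 0.001]
wrist_force: [0.0, -0.4, 0.5]
finger_gap: 0.0727
grip_force: 0.0
clock: 2.3
tcp_pos: [0.552, -0.0574, 0.3001]
orientation: [0.0, 0.98, 0.2, 0.001]
wrist_force: [-0.3, 0.1, -0.7]
finger_gap: 0.0724
grip_force: 0.0
clock: 2.8
tcp_pos: [0.5497, -0.061, 0.2998]
orientation: [0.0, 0.857, 0.516, -0.0]
wrist_force: [0.5, 0.2, -0.4]
finger_gap: 0.0725
grip_force: 0.0
clock: 3.4
tcp_pos: [0.5497, -0.0609, 0.2999]
orientation: [0.0, 0.637, 0.77, -0.0]
wrist_force: [-0.2, -1.3, -0.1]
finger_gap: 0.0727
grip_force: 0.0
[-2.55050365e-01  2.62038926e-01  9.70272867e-02  1.40602751e+00
 -7.59826121e-04  1.12736846e+00] 0.07831943385526514
block 0.86 [308. 148.] 3191 ztop 0.052 med [ 0.5326 -0.0095  0.0506] (array([532.2, -10. ]), array([60.8, 48.5]), 3.4)
block 0.63 [206. 141.] 3495 ztop 0.052 med [ 0.4207 -0.022   0.0505] (array([419.5, -22.1]), array([48.6, 60.1]), 17.7)
block 0.56 [419. 120.] 3405 ztop 0.052 med [0.6457 0.0351 0.0507] (array([647.,  35.]), array([60.9, 48.5]), 15.5)
stop 0.55 [322. 265.] 4209 ztop 0.052 med [ 0.5769 -0.1428  0.0507] (array([ 577.3, -144.5]), array([60.8, 41.3]), 17.4)
```

View pics/w1.png

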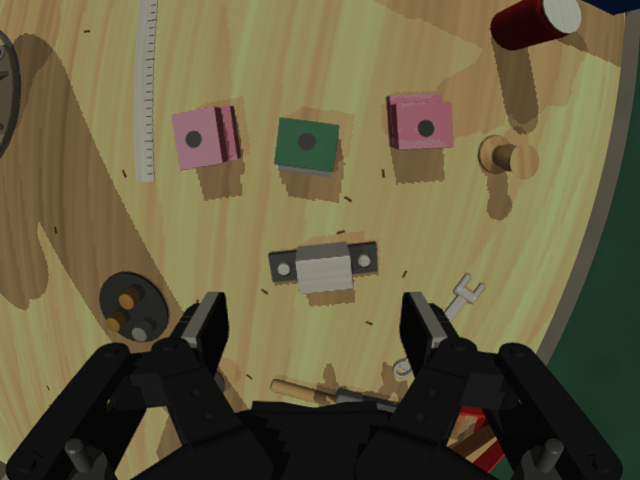

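The image's up direction is roughly world +y. The block at (308,148) has its foot facing the stop at (322,265), with pinks on either side at (206,141) and (419,120). I'll grip the block across its x axis.

```bash
python3 -m pendant '[{"travel":[0.451,-0.063,0.9],"rot":[0,0,0.123],"fingers":1},{"travel":[0.451,-0.063,0.9],"rot":[0,0,0.123],"fingers":1},{"travel":[0.451,-0.063,0.9],"rot":[0,0,0.123],"fingers":1},{"travel":[0.451,-0.063,0.9],"rot":[0,0,0.123],"fingers":1}]'
python3 -m pendant '[{"travel":[0,0,0.4],"rot":[0,0,0],"fingers":1},{"travel":[0,0,0.8],"rot":[0,0,0],"fingers":1},{"travel":[0,0,0.9],"rot":[0,0,0],"fingers":1}]'
python3 -m pendant '[{"travel":[0,0,0.2],"rot":[0,0,0],"fingers":1},{"travel":[0,0,0.416],"rot":[0,0,0],"fingers":1},{"travel":[0,0,0.416],"rot":[0,0,0],"fingers":1}]'
python3 -m pendant '[{"travel":[0,0,0],"rot":[0,0,0],"fingers":0.2},{"travel":[0,0,0],"rot":[0,0,0],"fingers":0.2},{"travel":[0,0,0],"rot":[0,0,0],"fingers":0.2},{"travel":[0,0,0],"rot":[0,0,0],"fingers":0.2},{"travel":[0,0,0],"rot":[0,0,0],"fingers":0.2},{"travel":[0,0,0],"rot":[0,0,0],"fingers":0.2}]' 20
```

```text
clock: 3.95
tcp_pos: [0.5293, -0.0066, 0.1889]
orientation: [-0.003, 0.685, 0.728, -0.002]
wrist_force: [-0.5, -0.1, 0.1]
finger_gap: 0.0853
grip_force: 0.0
clock: 4.25
tcp_pos: [0.5303, -0.0082, 0.0812]
orientation: [-0.002, 0.686, 0.728, -0.002]
wrist_force: [-1.0, 1.0, -0.0]
finger_gap: 0.0854
grip_force: 0.0
clock: 4.55
tcp_pos: [0.5317, -0.0083, 0.0334]
orientation: [-0.001, 0.686, 0.728, -0.001]
wrist_force: [-1.2, -0.0, 0.2]
finger_gap: 0.0855
grip_force: 0.0
clock: 5.15
tcp_pos: [0.5338, -0.0084, 0.0365]
orientation: [0.002, 0.685, 0.728, 0.001]
wrist_force: [-0.9, -0.8, 5.8]
finger_gap: 0.0598
grip_force: 24.6
```

```bash
python3 -m pendant '[{"travel":[-0.06,0.017,0],"rot":[0,0,-0.023],"fingers":0.2},{"travel":[-0.15,0.04,0],"rot":[0,0,-0.055],"fingers":0.2},{"travel":[-0.24,0.065,0],"rot":[0,0,-0.09],"fingers":0.2},{"travel":[-0.33,0.09,0],"rot":[0,0,-0.12],"fingers":0.2},{"travel":[-0.42,0.115,0],"rot":[0,0,-0.155],"fingers":0.2},{"travel":[-0.5,0.135,0],"rot":[0,0,-0.185],"fingers":0.2},{"travel":[-0.57,0.155,0],"rot":[0,0,-0.21],"fingers":0.2},{"travel":[-0.619,0.166,0],"rot":[0,0,-0.228],"fingers":0.2},{"travel":[-0.619,0.166,0],"rot":[0,0,-0.228],"fingers":0.2},{"travel":[-0.619,0.166,0],"rot":[0,0,-0.228],"fingers":0.2}]'
python3 - <<'E'
from h import *
im,W=cloud("wrist"); cv2.imwrite("pics/w2.png",im); np.save("w2.npy",W)
for c in("top","wrist","side"):
  im,W=cloud(c)
  for n in("block","stop"):
    for o in env.outline_of(c,n)[:3]:
        p=W[o["mask"]]; p=p[np.isfinite(p[:,0])]; zt=np.percentile(p[:,2],95); t=p[abs(p[:,2]-zt)<.006]
        print(c,n,round(o["conf"],2),np.round(o["xy"]),len(p),"ztop",round(zt,3),"med",np.round(np.median(t,0),4),rect(t[:,:2]))
E
```

```text
clock: 6.15
tcp_pos: [0.5582, -0.0811, 0.0365]
orientation: [0.002, 0.594, 0.805, 0.001]
wrist_force: [0.1, 0.1, 5.2]
finger_gap: 0.0597
grip_force: 24.5
top block 0.78 [319. 234.] 452 ztop 0.056 med [0.6447 0.0372 0.0529] (array([646.4,  38. ]), array([58.4, 46.8]), 16.7)
top stop 0.6 [239. 276.] 878 ztop 0.044 med [0.532  0.2747 0.0395] (array([545.3, 277.6]), array([168.4,  48.6]), 12.3)
wrist block 0.9 [574. 115.] 17395 ztop 0.052 med [0.6328 0.0307 0.0506] (array([638.9,  33.2]), array([46.7, 48.3]), 16.2)
wrist block 0.65 [314. 319.] 24901 ztop 0.052 med [ 0.5575 -0.0773  0.0507] (array([558.6, -81.8]), array([60.1, 49.6]), 17.1)
wrist block 0.61 [64. 88.] 19808 ztop 0.051 med [ 0.4317 -0.0195  0.0503] (array([427.6, -19.2]), array([33. , 60.5]), 16.6)
wrist stop 0.67 [318. 400.] 1057 ztop 0.033 med [ 0.5724 -0.1248  0.0297] (array([ 571.2, -125. ]), array([60. ,  3.4]), 16.7)
side block 0.98 [301. 233.] 657 ztop 0.05 med [0.645  0.0398 0.0482] (array([646.5,  36. ]), array([60.1, 52.5]), 15.8)
side block 0.89 [347. 209.] 520 ztop 0.05 med [ 0.5576 -0.0779  0.0483] (array([558. , -80.1]), array([58.7, 55.3]), 16.1)
side block 0.84 [392. 236.] 644 ztop 0.05 med [ 0.4174 -0.0162  0.0484] (array([418. , -20.2]), array([48. , 63.9]), 15.6)
side stop 0.65 [346. 199.] 127 ztop 0.048 med [ 0.57   -0.1246  0.0452] (array([ 571.9, -121.2]), array([41.5, 19. ]), 44.6)
```

View pics/w2.png

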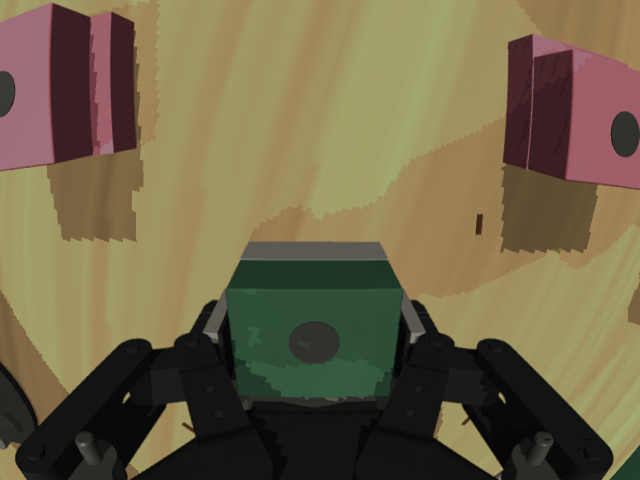

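The block is held squarely at (314,319) with about 11 mm to go. I'll advance slowly until it makes contact.

```bash
python3 -m pendant '[{"travel":[-0.03,0,0],"rot":[0,0,0],"fingers":0.2},{"travel":[-0.055,0,0],"rot":[0,0,0],"fingers":0.2},{"travel":[-0.075,0,0],"rot":[0,0,0],"fingers":0.2},{"travel":[-0.075,0,0],"rot":[0,0,0],"fingers":0.2}]'
python3 -m pendant '[{"travel":[-0.01,0,0],"rot":[0,0,0],"fingers":0.2},{"travel":[-0.02,0,0],"rot":[0,0,0],"fingers":0.2}]'
python3 -m pendant '[{"travel":[-0.01,0,0],"rot":[0,0,0],"fingers":0.2},{"travel":[-0.015,0,0],"rot":[0,0,0],"fingers":0.2}]'
```

```text
clock: 7.05
tcp_pos: [0.5605, -0.0887, 0.0365]
orientation: [0.001, 0.593, 0.805, 0.001]
wrist_force: [-1.4, 4.7, 7.5]
finger_gap: 0.0596
grip_force: 24.7
clock: 7.25
tcp_pos: [0.561, -0.0905, 0.0365]
orientation: [0.001, 0.593, 0.805, 0.002]
wrist_force: [-1.5, 5.6, 6.7]
finger_gap: 0.0598
grip_force: 24.8
clock: 7.45
tcp_pos: [0.5613, -0.0917, 0.0365]
orientation: [0.0, 0.593, 0.805, 0.002]
wrist_force: [-2.6, 9.2, 9.6]
finger_gap: 0.0598
grip_force: 24.9
```

```bash
python3 -m pendant '[{"travel":[-0.015,0,0],"rot":[0,0,0],"fingers":0.2},{"travel":[-0.015,0,0],"rot":[0,0,0],"fingers":0.2}]'
python3 -m pendant '[{"travel":[-0.015,0,0],"rot":[0,0,0],"fingers":0.2},{"travel":[-0.015,0,0],"rot":[0,0,0],"fingers":0.2}]'
```

```text
clock: 7.65
tcp_pos: [0.5613, -0.0918, 0.0366]
orientation: [-0.001, 0.593, 0.805, 0.003]
wrist_force: [-2.9, 13.3, 11.4]
finger_gap: 0.0596
grip_force: 25.2
clock: 7.85
tcp_pos: [0.5613, -0.0918, 0.0365]
orientation: [-0.002, 0.592, 0.806, 0.004]
wrist_force: [-4.0, 17.9, 13.6]
finger_gap: 0.0598
grip_force: 25.5
```

```bash
python3 -m pendant '[{"travel":[0,0,0],"rot":[0,0,0],"fingers":0.8},{"travel":[0,0,0],"rot":[0,0,0],"fingers":0.8},{"travel":[0,0,0],"rot":[0,0,0],"fingers":0.8},{"travel":[0,0,0],"rot":[0,0,0],"fingers":0.8}]'
python3 -m pendant '[{"travel":[0,0,-0.3],"rot":[0,0,0],"fingers":0.8},{"travel":[0,0,-0.7],"rot":[0,0,0],"fingers":0.8},{"travel":[0,0,-1],"rot":[0,0,0],"fingers":0.8},{"travel":[0,0,-1],"rot":[0,0,0],"fingers":0.8}]'
python3 -m pendant '[{"travel":[0.2,0,-0.9],"rot":[0,0,0],"fingers":0.8},{"travel":[0.2,0,-0.9],"rot":[0,0,0],"fingers":0.8},{"travel":[0.2,0,-0.9],"rot":[0,0,0],"fingers":0.8},{"travel":[0.2,0,-0.9],"rot":[0,0,0],"fingers":0.8},{"travel":[0.2,0,-0.9],"rot":[0,0,0],"fingers":0.8}]'
python3 - <<'E'
from h import *
s=env.get_state(); print(s["joint_pos"],np.linalg.norm(s["qvel"]))
im,W=cloud("wrist"); cv2.imwrite("pics/w3.png",im); np.save("w3.npy",W)
for n in("block","stop"):
    for o in env.outline_of("wrist",n)[:3]:
        p=W[o["mask"]]; p=p[np.isfinite(p[:,0])]; zt=np.percentile(p[:,2],95); t=p[abs(p[:,2]-zt)<.006]
        print(n,round(o["conf"],2),np.round(o["xy"]),len(p),"ztop",round(zt,3),"med",np.round(np.median(t,0),4),rect(t[:,:2]))
E
```

```text
clock: 8.25
tcp_pos: [0.5619, -0.0973, 0.0344]
orientation: [0.0, 0.594, 0.804, -0.0]
wrist_force: [0.7, 0.6, -0.3]
finger_gap: 0.0766
grip_force: 0.0
clock: 8.65
tcp_pos: [0.5651, -0.0983, 0.1601]
orientation: [0.005, 0.594, 0.804, 0.002]
wrist_force: [1.1, -0.7, 0.3]
finger_gap: 0.0771
grip_force: 0.0
clock: 9.15
tcp_pos: [0.5541, -0.0741, 0.2606]
orientation: [-0.001, 0.594, 0.805, -0.0]
wrist_force: [-0.9, -1.3, -0.7]
finger_gap: 0.0768
grip_force: 0.0
[-2.76390691e-01  2.80840513e-01  2.67161764e-02  1.31842933e+00
 -2.21673264e-04  9.95379013e-01] 0.028177702312478126
block 0.84 [317. 220.] 3644 ztop 0.052 med [ 0.5616 -0.0913  0.0507] (array([561.8, -92.2]), array([59.2, 47.5]), 17.3)
block 0.64 [202. 112.] 4378 ztop 0.052 med [ 0.4206 -0.022   0.0505] (array([419.5, -22.2]), array([48.7, 60.9]), 17.7)
stop 0.94 [313. 269.] 4715 ztop 0.052 med [ 0.5768 -0.1431  0.0507] (array([ 575.9, -139.3]), array([60. , 52.1]), 16.9)
stop 0.72 [264. 400.] 504 ztop 0.02 med [ 0.5615 -0.3425  0.0182] (array([ 593.1, -344.6]), array([ 15.7, 102.7]), 88.6)
```

View pics/w3.png

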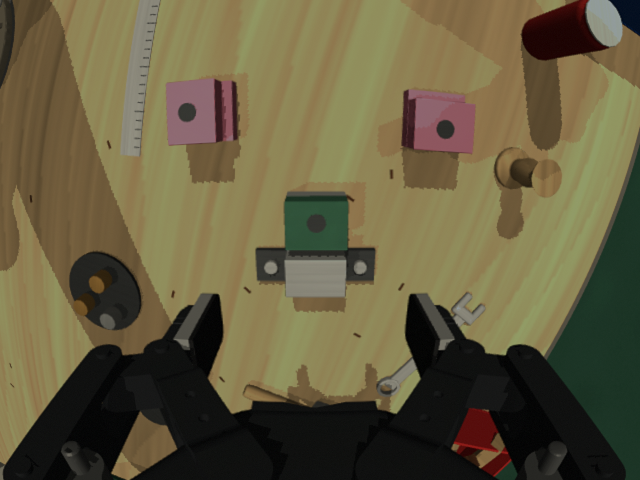

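Block is home: block at (317,220), stop at (313,269), in line. Next I'll move over the stand to look at the red gauge.

```bash
python3 -m pendant '[{"travel":[0.929,0.399,0.139],"rot":[0,0,0],"fingers":0.2},{"travel":[0.929,0.399,0.139],"rot":[0,0,0],"fingers":0.2},{"travel":[0.929,0.399,0.139],"rot":[0,0,0],"fingers":0.2}]'
python3 -m pendant '[{"travel":[0.929,0.399,0.139],"rot":[0,0,0],"fingers":0.2},{"travel":[0.929,0.399,0.139],"rot":[0,0,0],"fingers":0.2},{"travel":[0.929,0.399,0.139],"rot":[0,0,0],"fingers":0.2}]'
python3 -m pendant '[{"travel":[0.929,0.399,0.139],"rot":[0,0,0],"fingers":0.2},{"travel":[0.929,0.399,0.139],"rot":[0,0,0],"fingers":0.2},{"travel":[0.929,0.399,0.139],"rot":[0,0,0],"fingers":0.2}]'
python3 -m pendant '[{"travel":[0,0,0],"rot":[0,0,-0.71],"fingers":0.2},{"travel":[0,0,0],"rot":[0,0,-0.71],"fingers":0.2},{"travel":[0,0,0],"rot":[0,0,-0.71],"fingers":0.2},{"travel":[0,0,0],"rot":[0,0,-0.71],"fingers":0.2},{"travel":[0,0,0],"rot":[0,0,-0.71],"fingers":0.2},{"travel":[0,0,0],"rot":[0,0,-0.71],"fingers":0.2}]'
python3 -m pendant '[{"travel":[0,0,0],"rot":[0,0,-0.71],"fingers":0.2},{"travel":[0,0,0],"rot":[0,0,-0.71],"fingers":0.2},{"travel":[0,0,0],"rot":[0,0,-0.71],"fingers":0.2},{"travel":[0,0,0],"rot":[0,0,-0.71],"fingers":0.2},{"travel":[0,0,0],"rot":[0,0,-0.71],"fingers":0.2},{"travel":[0,0,0],"rot":[0,0,-0.71],"fingers":0.2},{"travel":[0,0,0],"rot":[0,0,-0.71],"fingers":0.2}]'
python3 - <<'E'
from h import *
s=env.get_state(); print(s["joint_pos"],np.linalg.norm(s["qvel"]))
im,W=cloud("wrist"); cv2.imwrite("pics/w4.png",im); np.save("w4.npy",W)
for n in("gauge_red","gauge_yellow","gauge_blue"):
    for o in env.outline_of("wrist",n)[:2]:
        p=W[o["mask"]]; p=p[np.isfinite(p[:,0])]; zt=np.percentile(p[:,2],95); t=p[abs(p[:,2]-zt)<.006]
        print(n,round(o["conf"],2),np.round(o["xy"]),len(p),"ztop",round(zt,3),"med",np.round(np.median(t,0),4),rect(t[:,:2]))
E
```

```text
clock: 9.6
tcp_pos: [0.5665, 0.0494, 0.2431]
orientation: [-0.002, 0.593, 0.805, -0.001]
wrist_force: [0.9, -0.8, -0.5]
finger_gap: 0.0514
grip_force: 0.0
clock: 9.9
tcp_pos: [0.5793, 0.1706, 0.2261]
orientation: [-0.002, 0.593, 0.805, -0.001]
wrist_force: [-0.3, -0.4, 0.3]
finger_gap: 0.051
grip_force: 0.0
clock: 10.2
tcp_pos: [0.5921, 0.2913, 0.209]
orientation: [-0.001, 0.593, 0.805, -0.001]
wrist_force: [0.7, -1.1, 0.3]
finger_gap: 0.0514
grip_force: 0.0
clock: 10.8
tcp_pos: [0.5926, 0.2876, 0.2102]
orientation: [-0.001, 0.261, 0.965, -0.001]
wrist_force: [0.3, -0.3, -0.2]
finger_gap: 0.0508
grip_force: 0.0
clock: 11.5
tcp_pos: [0.593, 0.2878, 0.2113]
orientation: [-0.001, -0.105, 0.994, -0.0]
wrist_force: [-0.3, -0.3, 0.3]
finger_gap: 0.0514
grip_force: 0.0
[ 3.30191991e-01  4.93157371e-01  2.19984594e-01  1.29893825e+00
 -1.18684742e-04  1.20177212e-01] 0.016250869991557566
gauge_red 0.87 [309. 227.] 1160 ztop 0.095 med [0.5914 0.2862 0.0935] (array([592.7, 286.3]), array([33.5, 13.6]), 12.3)
gauge_yellow 0.79 [310. 162.] 1072 ztop 0.095 med [0.5439 0.2758 0.0934] (array([544.3, 275.9]), array([32.6, 13.3]), 12.1)
gauge_blue 0.88 [312.  84.] 1146 ztop 0.095 med [0.4961 0.2653 0.0934] (array([495.9, 265.2]), array([33.8, 13.5]), 12.2)
```

View pics/w4.png

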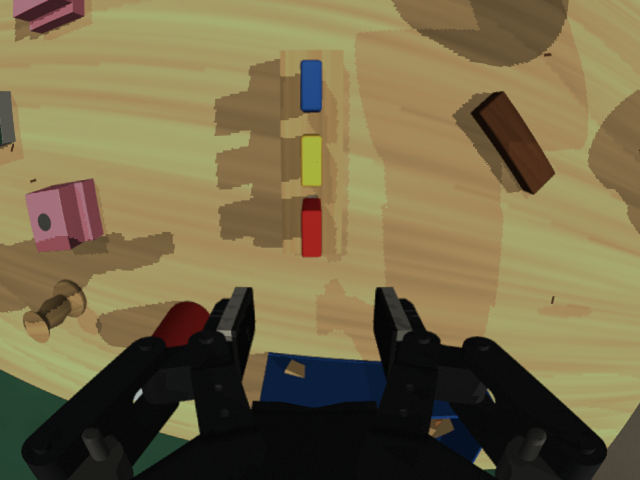

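Red gauge is at (309,227), between the fingers and aligned. Descending to grip it.

```bash
python3 -m pendant '[{"travel":[0.005,-0.012,0.4],"rot":[0,0,0],"fingers":0.2},{"travel":[0.005,-0.012,0.7],"rot":[0,0,0],"fingers":0.2},{"travel":[0.005,-0.012,0.9],"rot":[0,0,0],"fingers":0.2},{"travel":[0.005,-0.012,0.9],"rot":[0,0,0],"fingers":0.2}]'
python3 -m pendant '[{"travel":[0,0,0.15],"rot":[0,0,0],"fingers":0.2},{"travel":[0,0,0.24],"rot":[0,0,0],"fingers":0.2},{"travel":[0,0,0.24],"rot":[0,0,0],"fingers":0.2},{"travel":[0,0,0.24],"rot":[0,0,0],"fingers":0.2}]'
python3 -m pendant '[{"travel":[0,0,0],"rot":[0,0,0],"fingers":-0.4},{"travel":[0,0,0],"rot":[0,0,0],"fingers":-0.8},{"travel":[0,0,0],"rot":[0,0,0],"fingers":-0.9},{"travel":[0,0,0],"rot":[0,0,0],"fingers":-0.9},{"travel":[0,0,0],"rot":[0,0,0],"fingers":-0.9},{"travel":[0,0,0],"rot":[0,0,0],"fingers":-0.9},{"travel":[0,0,0],"rot":[0,0,0],"fingers":-0.9}]' 30
```

```text
clock: 12.1
tcp_pos: [0.59, 0.2854, 0.0997]
orientation: [-0.004, -0.107, 0.994, -0.001]
wrist_force: [-1.4, -0.2, -0.1]
finger_gap: 0.0512
grip_force: 0.0
clock: 12.5
tcp_pos: [0.5933, 0.2866, 0.0763]
orientation: [0.0, -0.107, 0.994, 0.0]
wrist_force: [0.3, -0.8, -0.1]
finger_gap: 0.0513
grip_force: 0.0
clock: 13.2
tcp_pos: [0.5934, 0.2865, 0.0762]
orientation: [0.001, -0.108, 0.994, 0.0]
wrist_force: [-0.7, -1.1, 6.4]
finger_gap: 0.0138
grip_force: 33.1
```

```bash
python3 -m pendant '[{"travel":[0,0,-0.1],"rot":[0,0,0],"fingers":-0.9},{"travel":[0,0,-0.25],"rot":[0,0,0],"fingers":-0.9},{"travel":[0,0,-0.5],"rot":[0,0,0],"fingers":-0.9},{"travel":[0,0,-0.8],"rot":[0,0,0],"fingers":-0.9},{"travel":[0,0,-1],"rot":[0,0,0],"fingers":-0.9},{"travel":[0,0,-1],"rot":[0,0,0],"fingers":-0.9}]'
python3 -m pendant '[{"travel":[0.1,-0.35,0],"rot":[0,0,0],"fingers":-0.9},{"travel":[0.2265,-0.817,0],"rot":[0,0,0],"fingers":-0.9},{"travel":[0.2265,-0.817,0],"rot":[0,0,0],"fingers":-0.9}]'
python3 -m pendant '[{"travel":[0.1,-0.35,0],"rot":[0,0,0],"fingers":-0.9},{"travel":[0.2265,-0.817,0],"rot":[0,0,0],"fingers":-0.9},{"travel":[0.2265,-0.817,0],"rot":[0,0,0],"fingers":-0.9}]'
python3 -m pendant '[{"travel":[0.1,-0.35,0],"rot":[0,0,0],"fingers":-0.9},{"travel":[0.2265,-0.817,0],"rot":[0,0,0],"fingers":-0.9},{"travel":[0.2265,-0.817,0],"rot":[0,0,0],"fingers":-0.9}]'
python3 -m pendant '[{"travel":[0.1,-0.35,0],"rot":[0,0,-0.04],"fingers":-0.9},{"travel":[0.2265,-0.817,0],"rot":[0,0,-0.08],"fingers":-0.9},{"travel":[0.2265,-0.817,0],"rot":[0,0,-0.08],"fingers":-0.9},{"travel":[0.2265,-0.817,0],"rot":[0,0,-0.08],"fingers":-0.9},{"travel":[0.2265,-0.817,0],"rot":[0,0,-0.08],"fingers":-0.9}]'
python3 - <<'E'
from h import *
s=env.get_state(); print(s["joint_pos"],np.linalg.norm(s["qvel"]),s["tcp_pos"])
im,W=cloud("wrist"); cv2.imwrite("pics/w5.png",im); np.save("w5.npy",W)
for n in("gauge_red","block","stop"):
    for o in env.outline_of("wrist",n)[:2]:
        p=W[o["mask"]]; p=p[np.isfinite(p[:,0])]; zt=np.percentile(p[:,2],95); t=p[abs(p[:,2]-zt)<.006]
        print(n,round(o["conf"],2),np.round(o["xy"]),len(p),"ztop",round(zt,3),"med",np.round(np.median(t,0),4),rect(t[:,:2]))
E
```

```text
clock: 13.8
tcp_pos: [0.5947, 0.2872, 0.2002]
orientation: [0.003, -0.108, 0.994, 0.001]
wrist_force: [0.1, 0.4, -0.9]
finger_gap: 0.0135
grip_force: 32.3
clock: 14.1
tcp_pos: [0.586, 0.1808, 0.1941]
orientation: [-0.002, -0.106, 0.994, -0.001]
wrist_force: [1.2, 0.2, -0.8]
finger_gap: 0.0135
grip_force: 32.3
clock: 14.4
tcp_pos: [0.5808, 0.0794, 0.1943]
orientation: [-0.001, -0.105, 0.994, -0.001]
wrist_force: [-0.8, 0.8, -0.8]
finger_gap: 0.0136
grip_force: 32.3
clock: 14.7
tcp_pos: [0.5757, -0.0218, 0.1944]
orientation: [-0.001, -0.105, 0.994, -0.0]
wrist_force: [0.0, 0.6, -0.0]
finger_gap: 0.0137
grip_force: 32.3
clock: 15.2
tcp_pos: [0.5704, -0.1185, 0.1948]
orientation: [-0.0, -0.149, 0.989, 0.001]
wrist_force: [-0.9, 0.3, -0.0]
finger_gap: 0.0135
grip_force: 32.3
[-3.42955169e-01  3.49634420e-01 -3.93109683e-02  1.18322230e+00
  8.16512436e-04 -6.42645403e-01] 0.023055972658894038 [ 0.57041009 -0.11848298  0.19478978]
gauge_red 0.77 [312. 319.] 4909 ztop 0.213 med [ 0.5659 -0.1189  0.212 ] (array([ 569.6, -118.3]), array([35. , 14.1]), 16.0)
block 0.84 [447. 319.] 2829 ztop 0.051 med [0.6287 0.0338 0.0504] (array([635.8,  31.5]), array([38.5, 48.7]), 15.4)
block 0.68 [345. 213.] 6040 ztop 0.052 med [ 0.5595 -0.093   0.0506] (array([561.3, -92.4]), array([60.2, 47.5]), 17.4)
stop 0.78 [277. 205.] 6958 ztop 0.052 med [ 0.5751 -0.1448  0.0506] (array([ 576.7, -144.8]), array([60.1, 40.2]), 17.6)
```

View pics/w5.png

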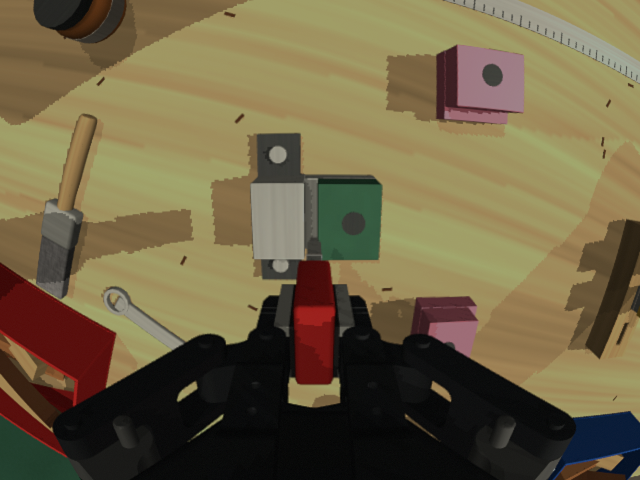

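The gauge is held upright at (315,320) and the gap shows at about (311,210). I'll refine the gap centre from the edges.

```bash
python3 - <<'E'
from h import *
t=np.radians(17.3); ex=np.array([np.cos(t),np.sin(t)]); ey=np.array([-np.sin(t),np.cos(t)])
g=np.array([.570,-.120])
for f in("w3","w5"):
    W=np.load(f+".npy").reshape(-1,3); W=W[np.isfinite(W[:,0])]
    p=W[:,:2]-g; x=p@ex*1e3; y=p@ey*1e3; z=W[:,2]*1e3
    k=(abs(z-50.6)<2.5)&(abs(x)<70)
    for lo in(-25,-15,-5,5,15):
        m=k&(x>lo)&(x<lo+10); a=y[m&(y<0)&(y>-60)]; b=y[m&(y>0)&(y<65)]
        if len(a)and len(b): print(f,lo,"stop %.1f..%.1f block %.1f..%.1f"%(a.min(),a.max(),b.min(),b.max()))
    m=k&(y<-12)&(y>-38);print("stop x",x[m].min(),x[m].max()); m=k&(y>12)&(y<45);print("blk x",x[m].min(),x[m].max())
    m=(abs(z-93)<0)
    if f=="w5":
        h=(z>195)&(abs(x)<25)&(abs(y)<25)
        for lo in(-15,-5,5): 
            m=h&(x>lo)&(x<lo+10)&(abs(z-213)<2.5)
            if m.any(): print("handle y",y[m].min(),y[m].max())
E
```

```text
w3 -25 stop -45.9..-5.2 block 5.4..52.7
w3 -15 stop -46.1..-4.6 block 5.5..52.5
w3 -5 stop -45.9..-4.7 block 5.5..52.4
w3 5 stop -46.0..-5.3 block 5.2..52.5
w3 15 stop -46.0..-5.0 block 5.4..52.4
stop x -30.159266341493996 29.580402718811847
blk x -28.92186113576914 30.07218695949678
w5 -25 stop -45.6..-5.9 block 5.1..52.5
w5 -15 stop -45.5..-6.0 block 5.1..52.6
w5 -5 stop -45.6..-6.0 block 5.1..52.6
w5 5 stop -45.7..-6.1 block 5.2..52.6
w5 15 stop -45.2..-5.6 block 7.5..52.6
stop x -30.94954201919681 28.73749861198363
blk x -30.092821091605835 29.983097493314514
handle y -15.37154141138151 17.712756810245665
handle y -6.583641048305319 10.835577785728795
handle y -6.950114552737547 10.66530209270096
```

```bash
python3 -m pendant '[{"travel":[0.006,-0.0135,0.1],"rot":[0,0,0],"fingers":-0.9},{"travel":[0.006,-0.0135,0.25],"rot":[0,0,0],"fingers":-0.9},{"travel":[0.006,-0.0135,0.4],"rot":[0,0,0],"fingers":-0.9},{"travel":[0.006,-0.0135,0.55],"rot":[0,0,0],"fingers":-0.9},{"travel":[0.006,-0.0135,0.6],"rot":[0,0,0],"fingers":-0.9},{"travel":[0.006,-0.0135,0.6],"rot":[0,0,0],"fingers":-0.9},{"travel":[0.006,-0.0135,0.6],"rot":[0,0,0],"fingers":-0.9}]'
python3 - <<'E'
from h import *
print(env.get_state()["tcp_pos"])
im,W=cloud("wrist"); cv2.imwrite("pics/w6.png",cv2.resize(im[130:380,200:440],None,fx=2,fy=2))
E
```

```text
clock: 16.1
tcp_pos: [0.5707, -0.1216, 0.1237]
orientation: [0.0, -0.149, 0.989, -0.0]
wrist_force: [-0.5, 0.1, -1.1]
finger_gap: 0.0138
grip_force: 32.3
[ 0.57065391 -0.12156195  0.12373681]
```

View pics/w6.png

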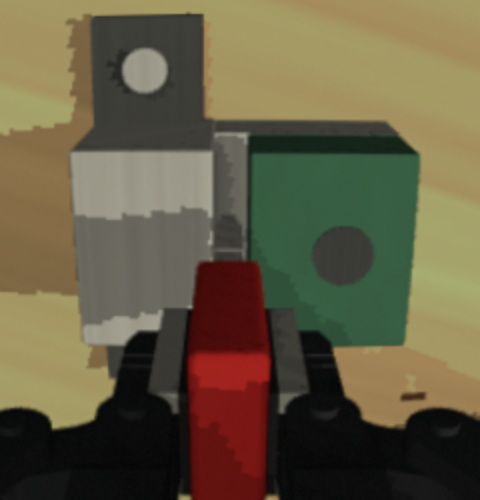

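Blade visible at crop (228,240), sitting close to the stop side of the gap (213–250), so I'll shift it back +1.5 mm and go down step by step.

```bash
python3 -m pendant '[{"travel":[0,0.013,0],"rot":[0,0,0],"fingers":-0.9},{"travel":[0,0.013,0],"rot":[0,0,0],"fingers":-0.9},{"travel":[0,0.013,0.05],"rot":[0,0,0],"fingers":-0.9},{"travel":[0,0.013,0.1],"rot":[0,0,0],"fingers":-0.9},{"travel":[0,0.013,0.1],"rot":[0,0,0],"fingers":-0.9},{"travel":[0,0.013,0.1],"rot":[0,0,0],"fingers":-0.9}]'
python3 -m pendant '[{"travel":[0,0,0.03],"rot":[0,0,0],"fingers":-0.9},{"travel":[0,0,0.06],"rot":[0,0,0],"fingers":-0.9},{"travel":[0,0,0.06],"rot":[0,0,0],"fingers":-0.9}]'
```

```text
clock: 16.75
tcp_pos: [0.5695, -0.1201, 0.1108]
orientation: [-0.0, -0.149, 0.989, 0.0]
wrist_force: [-0.3, -0.1, -1.3]
finger_gap: 0.0134
grip_force: 32.3
clock: 17.05
tcp_pos: [0.5695, -0.12, 0.1035]
orientation: [-0.0, -0.149, 0.989, 0.0]
wrist_force: [-0.2, 0.0, -2.2]
finger_gap: 0.0138
grip_force: 32.3
```

```bash
python3 -m pendant '[{"travel":[0,0,0.03],"rot":[0,0,0],"fingers":-0.9},{"travel":[0,0,0.06],"rot":[0,0,0],"fingers":-0.9},{"travel":[0,0,0.09],"rot":[0,0,0],"fingers":-0.9},{"travel":[0,0,0.105],"rot":[0,0,0],"fingers":-0.9},{"travel":[0,0,0.105],"rot":[0,0,0],"fingers":-0.9}]'
python3 -m pendant '[{"travel":[0,0,0.015],"rot":[0,0,0],"fingers":-0.9},{"travel":[0,0,0.02],"rot":[0,0,0],"fingers":-0.9},{"travel":[0,0,0.02],"rot":[0,0,0],"fingers":-0.9}]'
```

```text
clock: 17.55
tcp_pos: [0.5696, -0.1201, 0.0911]
orientation: [-0.0, -0.149, 0.989, 0.0]
wrist_force: [0.3, 1.2, -0.6]
finger_gap: 0.0136
grip_force: 32.3
clock: 17.85
tcp_pos: [0.5698, -0.1201, 0.0891]
orientation: [-0.0, -0.149, 0.989, -0.0]
wrist_force: [0.3, -0.1, -0.9]
finger_gap: 0.0138
grip_force: 32.3
```

```bash
python3 -m pendant '[{"travel":[0,0,0.01],"rot":[0,0,0],"fingers":-0.9},{"travel":[0,0,0.01],"rot":[0,0,0],"fingers":-0.9}]'
python3 -m pendant '[{"travel":[0,0,0.01],"rot":[0,0,0],"fingers":-0.9},{"travel":[0,0,0.01],"rot":[0,0,0],"fingers":-0.9}]'
```

```text
clock: 18.05
tcp_pos: [0.5701, -0.1202, 0.0883]
orientation: [0.0, -0.149, 0.989, -0.0]
wrist_force: [0.5, -0.8, 1.1]
finger_gap: 0.0134
grip_force: 32.6
clock: 18.25
tcp_pos: [0.5702, -0.1203, 0.0882]
orientation: [0.001, -0.149, 0.989, -0.0]
wrist_force: [-3.2, 1.5, 8.9]
finger_gap: 0.0138
grip_force: 33.7
```

Floor reached. I'll relieve the preload, release and retreat upward.

```bash
python3 -m pendant '[{"travel":[0,0,-0.01],"rot":[0,0,0],"fingers":-0.9},{"travel":[0,0,-0.01],"rot":[0,0,0],"fingers":-0.9}]'
python3 -m pendant '[{"travel":[0,0,0],"rot":[0,0,0],"fingers":-0.6},{"travel":[0,0,0],"rot":[0,0,0],"fingers":-0.4},{"travel":[0,0,0],"rot":[0,0,0],"fingers":-0.2},{"travel":[0,0,0],"rot":[0,0,0],"fingers":0},{"travel":[0,0,0],"rot":[0,0,0],"fingers":0.2},{"travel":[0,0,0],"rot":[0,0,0],"fingers":0.2}]'
python3 -m pendant '[{"travel":[0,0,-0.2],"rot":[0,0,0],"fingers":0.2},{"travel":[0,0,-0.5],"rot":[0,0,0],"fingers":0.2},{"travel":[0,0,-0.9],"rot":[0,0,0],"fingers":0.2},{"travel":[0,0,-0.9],"rot":[0,0,0],"fingers":0.2},{"travel":[0,0,-0.9],"rot":[0,0,0],"fingers":0.2}]'
python3 - <<'E'
from h import *
s=env.get_state(); print(s["tcp_pos"])
im,W=cloud("wrist"); cv2.imwrite("pics/w7.png",im)
for n in("gauge_red","block","stop"):
    for o in env.outline_of("wrist",n)[:2]:
        p=W[o["mask"]]; p=p[np.isfinite(p[:,0])]; zt=np.percentile(p[:,2],95); t=p[abs(p[:,2]-zt)<.006]
        print(n,round(o["conf"],2),np.round(o["xy"]),len(p),"ztop",round(zt,3),"med",np.round(np.median(t,0),4),rect(t[:,:2]))
E
```

```text
clock: 18.45
tcp_pos: [0.5701, -0.1202, 0.0883]
orientation: [0.0, -0.149, 0.989, -0.0]
wrist_force: [-0.4, 0.5, 3.7]
finger_gap: 0.0137
grip_force: 33.0
clock: 19.05
tcp_pos: [0.5699, -0.1201, 0.0879]
orientation: [-0.0, -0.149, 0.989, -0.0]
wrist_force: [0.5, -0.1, 0.4]
finger_gap: 0.0512
grip_force: 0.0
clock: 19.55
tcp_pos: [0.5709, -0.1205, 0.1976]
orientation: [0.002, -0.149, 0.989, -0.001]
wrist_force: [-0.4, -0.3, -0.7]
finger_gap: 0.051
grip_force: 0.0
[ 0.5709066  -0.12050601  0.19760538]
gauge_red 0.63 [314. 234.] 1557 ztop 0.107 med [ 0.5685 -0.1195  0.1055] (array([ 569.5, -119.1]), array([33.9, 13.9]), 16.9)
block 0.84 [449. 316.] 2637 ztop 0.052 med [0.6275 0.0303 0.0505] (array([632.3,  30.5]), array([31.4, 49. ]), 14.7)
block 0.59 [353. 210.] 5226 ztop 0.052 med [ 0.5581 -0.0919  0.0507] (array([561.3, -92.8]), array([59.7, 47.4]), 17.7)
stop 0.64 [280. 205.] 6771 ztop 0.052 med [ 0.5751 -0.1454  0.0507] (array([ 577.4, -145.2]), array([60.7, 39.4]), 16.9)
```

View pics/w7.png

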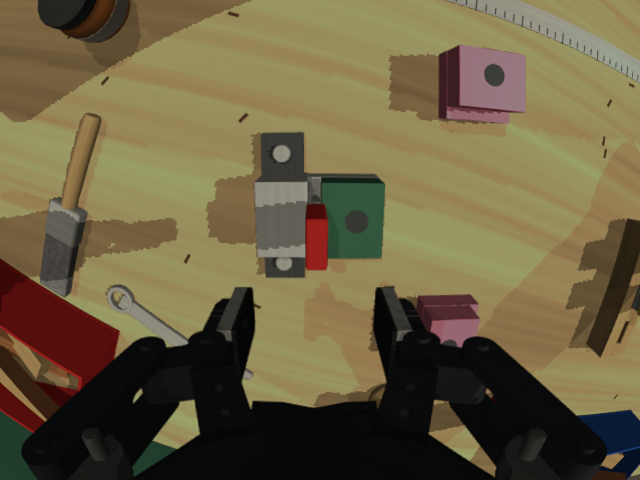

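The gauge stands upright in the gap at (316,237), its top at the expected height, and the block at (353,210) is still home. Handing in.

```bash
python3 -c "
from workcell import env
print(env.hand_in())"
```

```text
the job is handed in; nothing more can be done
None
```

I slid the block home against the stop and lowered the red gauge into the gap until it touched the floor, then released it and handed the job in; my last picture showed the gauge upright near mid-gap and the block still home and square, but the hand-in returned no verdict.

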